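# Unscrew the spring-loaded cap of the air filter

## Robot

A 6-joint arm with a two-finger parallel gripper is mounted at the origin on a cart in front of the work surface, level with it; the furniture and walls round the work are solid. World frame = base frame: x ahead of the robot, y to its left, z up, the work surface at z = 0. Lengths are in mm, angles in rad, forces in N, time in s.
With the tool pointing down it reaches from about 275 to 1000 mm from the base axis. Payload 8.4 kg.
Tool frame: the origin (TCP) lies at the very end of the fingers, on their centre line; the grasp point (between the pads) lies 19 mm behind it; z points along the fingers, y is the line along which they close (so a half turn about z gives the same grasp; the last joint's range is limited). The gripper opens to 85 mm and grips with 20 to 120 N. Pads are 22 mm wide; open, the fingers measure 114 mm over their backs; the gripper's body (76 mm by 85 mm) begins 54 mm behind the grasp point. The pads swing forward as they close: fully open they stand 13 mm farther back than shut.
Start: joints at [-1.274, 0.353, 1.633, -0, 1.155, -0.002], TCP at [183.982, -597.309, 231.281] pointing down, gripper open.
Joint ranges: [-2.63, 2.63], [-0.92, 2.1], [0.06, 2.66], [-1.3, 4.44], [0, 2.69], [-3.02, 3.02]. Speed limits (rad/s): [2.22, 2.22, 2.79, 3.14, 3.14, 3.14].

## Interface

Orientations are given as [roll, pitch, yaw] about the fixed x, y, z axes, in that order (R = Rz(yaw) Ry(pitch) Rx(roll)).
In Python, from rig import sensors, grab_frame, camera_params, order gives the robot as it stands. The module is installed in compiled form; this text tells all that it offers.
- The arm moves only by the tool move_arm, never from a script. Its argument "motion" is a list of rows, each a list of 7 numbers: the turn, a rotation vector about the tool's x, y, z in rad, then the shift along the tool's x, y, z in m, then the finger opening in m, from 0 to 0.0854. A call has 1 to 8 rows; each row is the pose to reach, as a shift and turn from the pose commanded when the call began, along the tool's axes at that moment; what a row does not reach only later rows make up. A row lasts 1/8 s, in which the tool goes at most 62.5 mm and 10.7 degrees, less where a joint would pass 70% of its speed; a pose out of reach is approached as far as the arm can. A call with a gripper value outside its range is refused whole. The fingers move at their own pace and stop on an object; "grip_force" is the grip in N (left out, the last holds). Time passes only in rows, so rows that repeat a pose let the fingers close. It gives the time, the measured TCP pose, the force, the opening and the grip force at its end, in the units of the state.
- sensors.sense(): the state, without advancing time (a new reading comes with each control period).
- grab_frame(name): name is "scene" or "top" or "wrist"; returns (picture, depth): 480x640x3 uint8, red, green, blue; 480x640 float32, mm along the optical axis (not along the pixel's ray), 0 where there is no reading.
- camera_params(name): a dict with "camera_matrix" (3x3 intrinsics, pixels), "world_from_camera" (4x4, takes a point from camera to world coordinates). Camera axes: x right, y down, z forward; pixel columns grow to the right and rows downward; lengths in mm; the calibration is good to about 2 mm. A picture is of the moment at which its call begins: read the wrist's pose just before it. camera_params takes no time and is no camera call; for the wrist camera it gives the pose at the moment of the call.
- order.sign_off(): hands the job in; it is judged then, once.
The state is a dict: "clock": time; "qpos": joint angles; "qvel": joint speeds; "joint_efforts": joint torques, N m; "eef_pos": TCP position; "tcp_rot": TCP orientation; "contact_force": force on the tool from outside, world axes, zero at the start; "wrist_torque": the same for the moment, N m; "opening": opening from 0.0 (shut) to 1.0 (fully open); "grasp_force": force on a finger pad.
Only numpy, scipy, OpenCV 4.12 (cv2) and the standard library are available. Lean on these libraries where they do the work, as an engineer would, in place of code of your own. Each camera call takes 0.05 s, during which the arm holds its last target. There are 200 camera calls.

## Task

Open the air-line filter on the bench for inspection: unscrew its black cap anticlockwise, gently and without forcing the thread, and keep hold of it as the last thread lets go, because a spring under it throws it off. Stand the cap upright, mouth down, on the floor of the aluminium parts tray without dropping it, and let go of it. Leave everything else on the bench where it is.

Things in the scene. Friction and masses are not known exactly. Their poses are not given: they have to be found in the camera images.
- housing: the air-line filter, fixed to the bench: a blue round body, 57 mm across at its shoulder 79.5 mm high, on a square dark foot plate 80 x 80 x 10 mm; a brass-tipped air port at either side (along y, tips 42 mm from the axis, 40 mm high). Above the shoulder stands the threaded aluminium neck, hidden under the cap at first. Origin: centre of the underside, on the thread's axis, z up
- cap: black ribbed screw cap, yellow disc and white index mark on top, 52 mm high, about 0.15 kg, loose. Its upper 18 mm are a solid grip 51 mm across (52.4 over the ribs), below is a skirt 49 mm across. Origin: centre of its open lower rim; z up along its axis. It starts screwed on, rim 82 to 92 mm above the bench. Thread: coarse, right-hand, two-start, rising 16 mm per turn, with 2.5 mm axial play
- cap_top (a point): centre of the cap's top face, 52 mm above its rim. Turned anticlockwise seen from above, the cap frees after about a turn, sometimes well under, sometimes well over: how far it is screwed on differs each time and does not show. Until then a lift is stopped by the thread, and let go it stays where it is. A spring in the neck pushes it up, with 5.5 to 3 N, and for about 5 mm more once it is free
- tray: the shallow aluminium parts tray with a black rubber floor, standing on four 44 mm legs, 90 mm (its x) by 130 mm (its y) outside, walls 3 mm thick that rise 6 mm above its floor, 56 mm above the bench; fixed to the bench; origin: centre between the feet, on the bench
- tray_floor (a point): centre of the upper face of the tray's floor, 50 mm above the bench; axes as the tray's
- ring_gauge: steel setting ring with a black knurled rim, 39 mm across, 14 mm high, loose, to be left alone; origin: centre of its underside
- tin: flat round tin with a red lid, 48 mm across, 19 mm high, loose, to be left alone; origin: centre of its underside
- v_block: small steel V block, 44 x 32 x 30 mm, loose, to be left alone; origin: centre of its underside
Things that resemble listed ones, but are neither listed nor needed, are in the scene too. What is meant by the cap is not red, and is the larger of those in its own colour.

How it is judged:
By the outcome, as a careful person would: the job done as asked, in the order asked, and still so for the second after the job is handed in, with the robot touching nothing.
It also fails if it takes over 72 s, if anything falls off the work surface, if the arm or the gripper's body presses on something with over 40 N, if the wrist force passes 120 N, or if a joint passes its speed limit or range.

## Working session

There is one attempt and no reset: what is moved stays moved. The work goes in short steps, Python scripts to look and compute and a tool call to move; the robot and the scene stay as the last step left them, time stands still between calls to the robot, and variables do not carry over. Pictures are saved under pics/ and viewed, at most 10 in all, crops included, and the job is handed in when it is done.

Besides the shell and the picture viewer there is one more tool, called after "Call:" as name(argument=value, ...) on one line, values as JSON. move_arm: Moves the arm, as the interface text tells. Its arguments: {"type":"object","properties":{"motion":{"type":"array","items":{"type":"array","items":{"type":"number"}}},"grip_force":{"type":"number"}},"required":["motion"]}

```bash
mkdir -p pics; cat > h.py <<'E'
import numpy as np, cv2
from rig import sensors, grab_frame, camera_params, order
def cloud(name):
    im,d=grab_frame(name); p=camera_params(name); K=np.array(p["camera_matrix"]);T=np.array(p["world_from_camera"])
    v,u=np.mgrid[0:480,0:640]
    P=np.stack([(u-K[0,2])/K[0,0]*d,(v-K[1,2])/K[1,1]*d,d],-1)@T[:3,:3].T+T[:3,3]
    P[d==0]=np.nan
    return im,d,P
E
python3 - <<'E'
from h import *
for n in("top","scene"):
    im,d,P=cloud(n); cv2.imwrite(f"pics/{n}0.png",im[...,::-1]); np.save(f"{n}0.npy",P)
    print(n,np.round(camera_params(n)["world_from_camera"],2).tolist())
print(sensors.sense())
E
```

```text
top [[0.09, -0.97, 0.21, 364.28], [-1.0, -0.09, 0.02, 163.68], [0.0, -0.21, -0.98, 1051.07], [0.0, 0.0, 0.0, 1.0]]
scene [[-0.45, -0.57, 0.68, -129.01], [-0.89, 0.28, -0.35, 534.54], [0.01, -0.77, -0.64, 772.32], [0.0, 0.0, 0.0, 1.0]]
{'clock': 0.1, 'qpos': array([-1.27442533e+00,  3.53574628e-01,  1.63406811e+00, -8.60459544e-08,
        1.15521534e+00, -2.40779424e-03]), 'qvel': array([-0.00028935, -0.00162978, -0.00344044,  0.00152281,  0.00031985,
       -0.00051588]), 'joint_efforts': array([ 1.04387720e-03, -6.06355476e+01, -3.42818534e+01,  6.44469651e-05,
        3.79991528e-03,  1.09301858e-06]), 'eef_pos': array([ 183.83839944, -596.89352086,  230.63585366]), 'tcp_rot': array([-3.14032724e+00, -2.96818296e-06,  2.98778823e-01]), 'contact_force': array([ 0.02075628, -0.97323585, -0.24684234]), 'wrist_torque': array([-0.0309026 , -0.00763657, -0.00567203]), 'grasp_force': 0.0, 'opening': 1.0011833324822799}
```

View pics/top0.png

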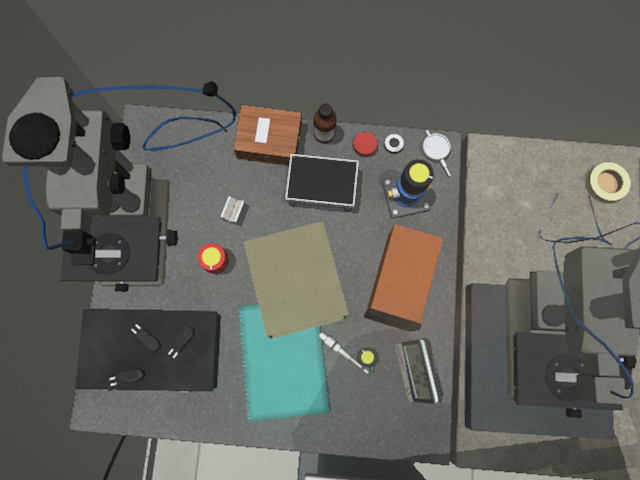

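View pics/scene0.png

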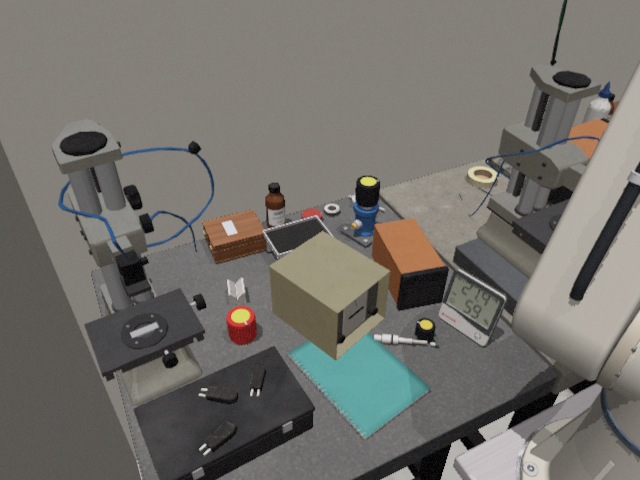

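The top view shows the cap at about (419,173) on the blue housing, the tray at (322,181), and the tin and ring at (365,143) and (394,143). The decoys are the red cap at (212,257) and a small black cap at (367,357). The scene view agrees and shows tall khaki and orange boxes nearer the robot.

```bash
python3 - <<'E'
from h import *
P=np.load("top0.npy"); im=cv2.imread("pics/top0.png")
S=np.load("scene0.npy"); ims=cv2.imread("pics/scene0.png")
for nm,Q,I,(r0,r1,c0,c1) in(("top",P,im,(140,215,380,450)),("scene",S,ims,(165,245,340,390))):
    q=Q[r0:r1,c0:c1]; h=cv2.cvtColor(I,cv2.COLOR_BGR2HSV)[r0:r1,c0:c1]
    y=(h[...,0]>22)&(h[...,0]<38)&(h[...,1]>120)&(q[...,2]>110)
    a=q[y]; print(nm,"yellow",len(a),np.nanmean(a,0).round(1),np.nanmin(a,0).round(1),np.nanmax(a,0).round(1))
    t=q[(q[...,2]>np.nanmedian(a[:,2])-5)]
    (cx,cy),r=cv2.minEnclosingCircle(t[:,:2].astype(np.float32)); print(" topface",len(t),cx,cy,r,t.mean(0).round(1))
    w=(h[...,1]<60)&(h[...,2]>150)&(q[...,2]>110); print(" white",q[w].mean(0).round(1),w.sum())
for nm,Q,(r0,r1,c0,c1) in(("top",P,(145,215,275,370)),("scene",S,(205,265,255,345))):
    q=Q[r0:r1,c0:c1].reshape(-1,3)
    f=q[(q[:,2]>40)&(q[:,2]<62)]; 
    f=f[(abs(f-np.median(f,0))[:,:2]<85).all(1)]
    rc=cv2.minAreaRect(f[:,:2].astype(np.float32)); print(nm,"tray",rc,np.median(f[:,2]),len(f))
for n,(c,r) in dict(khaki=(295,278),orange=(408,270),bottle=(325,108),wood=(285,120),instr=(420,370),tin=(365,143),ring=(388,143),vb=(233,209),lamp=(437,147),bench=(200,200),red=(212,257),book=(285,370),mic=(35,135)).items():
    print(n,P[r,c].round(0))
print("grid maxz")
q=P.reshape(-1,3);q=q[~np.isnan(q).any(1)]
for x in range(250,750,50):
    print(x,[int(q[(abs(q[:,0]-x-25)<25)&(abs(q[:,1]-y-25)<25)][:,2].max(initial=-1)) for y in range(-200,500,50)])
E
```

```text
top yellow 301 [684.8   8.5 143. ] [668.   -9.3 138.5] [701.5  25.8 147.2]
 topface 662 685.3718872070312 8.477449417114258 26.439281463623047 [684.2   8.3 142.7]
 white [678.6 -10.9 142.5] 10
scene yellow 129 [684.3   9.1 141. ] [658.4 -10.7 111.1] [703.4  33.8 145.1]
 topface 280 682.4052734375 10.940133094787598 27.123022079467773 [679.8  12.3 141.2]
 white [560.8 124.3 134.3] 11
top tray ((695.7301025390625, 187.2718048095703), (155.324951171875, 111.46331024169922), 89.32203674316406) 51.36810827773195 3450
scene tray ((712.4786376953125, 185.63241577148438), (149.15982055664062, 146.8627471923828), 2.167133331298828) 49.90724787135696 1719
khaki [484. 205. 132.]
orange [521.  10.  92.]
bottle [802. 180. 116.]
wood [800. 257.  53.]
instr [352. -21.  82.]
tin [780.  97.  19.]
ring [786.  51.  15.]
vb [623. 342.  18.]
lamp [783. -45.  22.]
bench [639. 412.   2.]
red [519. 363.  55.]
book [329. 212.  10.]
mic [597. 529. 411.]
grid maxz
250 [47, 47, 6, 77, 6, 7, 15, 16, 15, 16, 69, 71, 70, 85]
300 [161, 47, 110, 116, 6, 24, 14, 15, 15, 15, 71, 83, 82, 85]
350 [162, 48, 6, 116, 66, 40, 23, 15, 137, 17, 70, 85, 85, 85]
400 [321, 48, 6, 113, 100, 100, 137, 138, 138, 137, 70, 71, 70, 104]
450 [405, 48, 6, 100, 99, 99, 137, 138, 137, 139, 8, 53, 121, 266]
500 [278, 47, 5, 99, 100, 98, 136, 138, 138, 138, 58, 59, 121, 289]
550 [221, 3, 6, 99, 99, 89, 7, 137, 137, 136, 34, 7, 119, 408]
600 [2, 2, 6, 11, 95, 7, 60, 60, 61, 8, 34, 35, 7, 405]
650 [2, 2, 6, 147, 147, 12, 59, 56, 61, 6, 6, 6, 128, 296]
700 [2, 2, 16, 145, 145, 16, 60, 59, 60, 58, 295, 303, 315, 316]
```

```bash
python3 - <<'E'
from h import *
P=np.load("top0.npy"); im=cv2.imread("pics/top0.png")
S=np.load("scene0.npy")
q=P[145:215,275:370].reshape(-1,3); c=im[145:215,275:370].reshape(-1,3).max(1)
f=q[(q[:,2]>46)&(q[:,2]<54)&(c<60)&(q[:,0]<765)&(q[:,0]>640)]
print("floor",cv2.minAreaRect(f[:,:2].astype(np.float32)),f.mean(0),np.percentile(f[:,:2],[1,99],axis=0))
r=q[(q[:,2]>52)&(q[:,2]<63)&(c>130)]
print("rim",cv2.minAreaRect(r[:,:2].astype(np.float32)),np.percentile(r[:,:2],[1,99],axis=0),len(r))
q=np.vstack([P.reshape(-1,3),S.reshape(-1,3)]);q=q[~np.isnan(q).any(1)]
print("cols y",list(range(-700,0,50)))
for x in range(-50,900,50):
    print(x,[int(q[(abs(q[:,0]-x-25)<25)&(abs(q[:,1]-y-25)<25)][:,2].max(initial=-1)) for y in range(-700,0,50)])
print("rod",S[30,555:570].round(0)[::3].tolist(), S[60,550:562].round(0)[::3].tolist())
E
```

```text
floor ((694.0367431640625, 185.39083862304688), (141.73863220214844, 106.1242446899414), 88.55518341064453) [686.21144755 175.60286659  50.80006319] [[646.46298452 116.08857181]
 [726.59692273 235.48899748]]
rim ((694.4373779296875, 190.4346923828125), (161.01466369628906, 109.34745788574219), 88.89064025878906) [[640.07935441 110.10302974]
 [748.30236796 269.07631504]] 533
cols y [-700, -650, -600, -550, -500, -450, -400, -350, -300, -250, -200, -150, -100, -50]
-50 [-1, -1, -1, -1, -1, -1, -1, -1, -1, -1, -1, -1, -1, -1]
0 [-1, -1, -1, -1, -1, -1, -1, -1, -1, -1, -1, -1, -1, -1]
50 [-1, -1, -1, -1, -1, -1, -1, -1, -1, -1, -1, -1, -1, -1]
100 [-1, -1, -1, -1, -1, -1, -1, -1, -1, -1, -1, 4, 3, 16]
150 [-1, -1, -1, -1, -1, 0, 5, 1, 1, 1, 0, 0, 5, 4]
200 [-1, -1, -1, -1, -1, 1, 1, 1, 1, 2, 1, 2, 5, 7]
250 [-1, -1, -1, -1, -1, 1, 47, 47, 47, 48, 47, 47, 6, 110]
300 [-1, -1, -1, -1, -1, 1, 45, 160, 274, 326, 161, 47, 110, 116]
350 [-1, -1, -1, -1, -1, 22, 22, 160, 277, 345, 162, 48, 6, 116]
400 [-1, -1, -1, -1, -1, 2, -1, 158, 412, 413, 403, 48, 6, 113]
450 [-1, -1, -1, -1, -1, -1, -1, -1, 413, 413, 405, 48, 6, 100]
500 [-1, -1, -1, 160, 162, 79, -1, -1, 404, 406, 289, 47, 5, 99]
550 [-1, -1, 162, 162, 162, 72, -1, 230, 228, 205, 221, 3, 6, 99]
600 [162, 163, 162, 162, 162, 1, 79, 233, 80, 2, 2, 2, 6, 11]
650 [-1, 160, 159, -1, 16, 2, 2, 1, 1, 2, 2, 2, 6, 147]
700 [-1, -1, -1, -1, 19, 20, 21, 19, 2, 2, 2, 2, 16, 145]
750 [-1, -1, -1, -1, 19, 21, 20, 18, 1, 3, 2, 2, 25, 26]
800 [292, 392, -1, -1, 16, 2, 1, 4, 1, 3, 2, 2, 25, 25]
850 [387, 394, 400, 406, 411, 418, 424, 429, 435, 441, 446, 452, 458, 464]
rod [[860.0, -645.0, 316.0], [852.0, -647.0, 318.0], [861.0, -668.0, 312.0], [857.0, -676.0, 312.0], [860.0, -690.0, 309.0]] [[858.0, -656.0, 236.0], [848.0, -655.0, 240.0], [861.0, -682.0, 231.0], [857.0, -690.0, 230.0]]
```

Call:
move_arm(motion=[[0,0,0.1,0,0,-0.05,0.085],[0,0,0.28,0,0,-0.11,0.085],[0,0,0.46,0,0,-0.17,0.085],[0,0,0.64,0,0,-0.23,0.085],[0,0,0.8,0,0,-0.29,0.085],[0,0,0.8,0,0,-0.29,0.085]], grip_force=40)

```text
clock: 0.85
eef_pos: [184.3, -598.3, 526.8]
tcp_rot: [3.136, -0.006, -0.503]
contact_force: [0.2, 0.5, -0.2]
opening: 0.995
grasp_force: 0.0
```

```bash
cat >> h.py <<'E'
from scipy.spatial.transform import Rotation as R
def plan(x,y,z,yaw):
    s=sensors.sense(); r=R.from_euler('xyz',s['tcp_rot'])
    print('q',s['qpos'].round(3),'pos',s['eef_pos'].round(1),'rot',s['tcp_rot'].round(3),'F',s['contact_force'].round(1),'T',s['wrist_torque'].round(2),'t',s['clock'],'op',s['opening'],'gf',s['grasp_force'])
    t=R.from_euler('xyz',[np.pi,0,yaw])
    print('turn',(r.inv()*t).as_rotvec().round(4),'shift',(r.inv().apply(np.array([x,y,z])-s['eef_pos'])/1000).round(4))
E
python3 -c "
from h import *
plan(684.5,8.5,521,-1.317)"
```

```text
q [-1.274  0.223  1.186 -0.     1.723  0.8  ] pos [ 184.3 -598.3  526.8] rot [ 3.136 -0.006 -0.503] F [ 0.2  0.5 -0.2] T [ 0.    0.05 -0.01] t 0.85 op 0.9950614689224944 gf 0.0
turn [ 0.0031 -0.008   0.8138] shift [ 0.1456 -0.7728  0.0022]
```

Call:
move_arm(motion=[[0,0,0.06,0.009,-0.049,0,0.085],[0,0,0.12,0.02,-0.108,0,0.085],[0,0,0.18,0.031,-0.167,0,0.085],[0,0,0.24,0.043,-0.226,0,0.085],[0,0,0.3,0.054,-0.285,0,0.085],[0,0,0.36,0.065,-0.344,0,0.085],[0,0,0.42,0.076,-0.403,0,0.085],[0,0,0.48,0.087,-0.462,0,0.085]])

```text
clock: 1.85
eef_pos: [483.0, -232.1, 520.1]
tcp_rot: [3.141, 0.001, -0.983]
contact_force: [1.5, -0.9, 0.0]
opening: 0.998
grasp_force: 0.0
```

```bash
python3 -c "
from h import *
plan(684.5,8.5,400,-1.317)"
```

```text
q [-0.451  0.068  1.381 -0.     1.694  2.103] pos [ 483.  -232.1  520.1] rot [ 3.141e+00  1.000e-03 -9.830e-01] F [ 1.5 -0.9  0. ] T [-0.08 -0.01 -0.02] t 1.85 op 0.997629736308833 gf 0.0
turn [0.0011 0.0012 0.3344] shift [-0.0882 -0.3013  0.1199]
```

Call:
move_arm(motion=[[0,0,0.06,-0.017,-0.056,0,0.085],[0,0,0.12,-0.033,-0.112,0,0.085],[0,0,0.18,-0.05,-0.17,0,0.085],[0,0,0.24,-0.066,-0.226,0.02,0.085],[0,0,0.3,-0.08,-0.275,0.06,0.085],[0,0,0.33,-0.086,-0.298,0.12,0.085],[0,0,0.33,-0.086,-0.298,0.18,0.085],[0,0,0.33,-0.086,-0.298,0.21,0.085]])

```text
clock: 2.85
eef_pos: [679.9, 3.8, 305.4]
tcp_rot: [3.134, 0.002, -1.31]
contact_force: [0.5, 0.3, 0.7]
opening: 0.996
grasp_force: 0.0
```

Call:
move_arm(motion=[[0,0,0,0,0,0,0.085],[0,0,0,0,0,0,0.085]])

```text
clock: 3.1
eef_pos: [682.7, 3.2, 312.6]
tcp_rot: [-3.14, -0.0, -1.311]
contact_force: [0.1, -0.3, 1.4]
opening: 0.997
grasp_force: 0.0
```

```bash
python3 - <<'E'
from h import *
plan(684.5,8.5,200,-1.317)
im,d,P=cloud("wrist"); cv2.imwrite("pics/w1.png",im[...,::-1])
t=P[(P[...,2]>135)&(P[...,2]<155)&(abs(P[...,0]-684)<45)&(abs(P[...,1]-8)<45)]
print(len(t),cv2.minEnclosingCircle(t[:,:2].astype(np.float32)),t.mean(0),np.percentile(t,[1,99],axis=0))
E
```

```text
q [ 2.000e-03  3.840e-01  1.408e+00 -0.000e+00  1.348e+00  2.884e+00] pos [682.7   3.2 312.6] rot [-3.14  -0.    -1.311] F [ 0.1 -0.3  1.4] T [ 0.03  0.01 -0.01] t 3.1 op 0.9974061752478993 gf 0.0
turn [-0.0013 -0.0004  0.0059] shift [-0.0047 -0.003   0.1126]
2271 ((684.5418090820312, 8.01016616821289), 26.235431671142578) [685.01313731   6.59521979 141.88668442] [[660.93251805 -16.68695096 136.99228341]
 [708.68440158  31.11809884 143.71060304]]
```

View pics/w1.png

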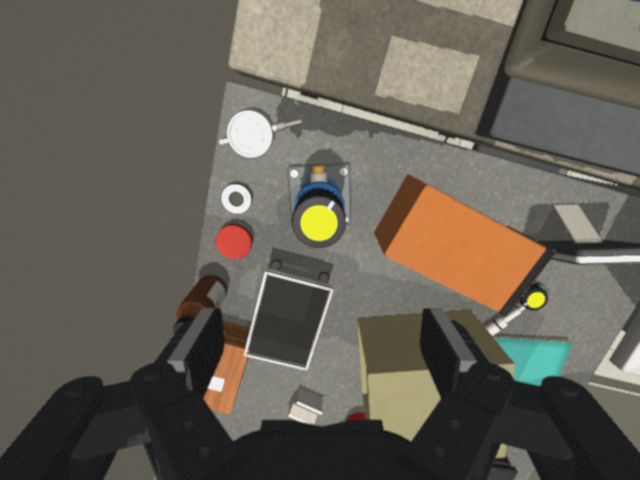

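The wrist view shows the cap's yellow disc at (319,223), with the tray at (290,320) and the fingers clear of everything. The cap measures (684.6, 7.8), top at z ≈ 142.5, which agrees with the top camera.

Call:
move_arm(motion=[[0,0,0,-0.002,-0.002,0.05,0.085],[0,0,0,-0.004,-0.003,0.1,0.085],[0,0,0,-0.004,-0.003,0.14,0.085],[0,0,0,-0.004,-0.003,0.145,0.085],[0,0,0,-0.004,-0.003,0.145,0.085]])

```text
clock: 3.78
eef_pos: [685.3, 7.8, 168.5]
tcp_rot: [-3.139, -0.001, -1.311]
contact_force: [-0.0, -0.6, 0.7]
opening: 0.996
grasp_force: 0.0
```

```bash
python3 - <<'E'
from h import *
plan(684.6,7.8,112,-1.311)
E
```

```text
q [0.009 0.502 1.55  0.    1.087 2.891] pos [685.3   7.8 168.5] rot [-3.139e+00 -1.000e-03 -1.311e+00] F [-0.  -0.6  0.7] T [-0.01 -0.05  0.01] t 3.775 op 0.9955536683876036 gf 0.0
turn [-0.0027 -0.0007 -0.0003] shift [-0.0003  0.0009  0.0565]
```

Call:
move_arm(motion=[[0,0,0,0,0.001,0.03,0.085],[0,0,0,0,0.001,0.056,0.075],[0,0,0,0,0.001,0.056,0.065],[0,0,0,0,0.001,0.056,0.058],[0,0,0,0,0.001,0.056,0.054],[0,0,0,0,0.001,0.056,0.048],[0,0,0,0,0.001,0.056,0.045],[0,0,0,0,0.001,0.056,0.045]], grip_force=40)

```text
clock: 4.78
eef_pos: [683.9, 7.6, 110.9]
tcp_rot: [-3.14, -0.0, -1.311]
contact_force: [3.5, 0.4, 4.1]
opening: 0.586
grasp_force: 40.9
```

```bash
python3 - <<'E'
from h import *
plan(684.6,7.8,112,-1.311)
im,d,P=cloud("wrist"); cv2.imwrite("pics/w2.png",im[...,::-1])
E
```

```text
q [0.009 0.562 1.592 0.    0.986 2.891] pos [683.9   7.6 110.9] rot [-3.14  -0.    -1.311] F [3.5 0.4 4.1] T [ 0.04 -0.47  0.04] t 4.775 op 0.585651523542757 gf 40.85384666919708
turn [-0.0019 -0.0005 -0.0002] shift [-0.     -0.0007 -0.0011]
```

View pics/w2.png

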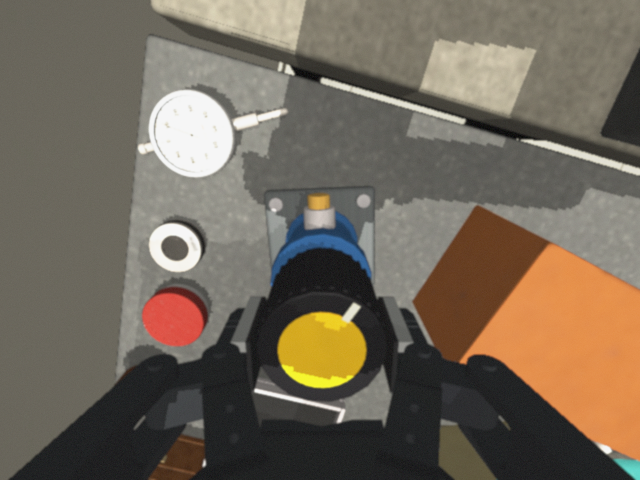

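The wrist view shows the cap held between the pads with its disc at (322,348), and the opening of 50 mm fits the 51 mm grip. I'll start with a gentle turn, rising 2.55 mm per rad.

Call:
move_arm(motion=[[0,0,-0.06,0,0,-0.00015,0.045],[0,0,-0.15,0,0,-0.0004,0.045],[0,0,-0.25,0,0,-0.0006,0.045],[0,0,-0.35,0,0,-0.0009,0.045],[0,0,-0.4,0,0,-0.001,0.045]])

```text
clock: 5.45
eef_pos: [683.0, 7.4, 111.3]
tcp_rot: [3.141, -0.0, -0.909]
contact_force: [1.8, -1.0, 3.1]
opening: 0.585
grasp_force: 40.9
```

```bash
python3 - <<'E'
from h import *
plan(684.6,7.8,112,-1.311)
E
```

```text
q [ 0.009  0.562  1.592 -0.     0.988  2.489] pos [683.    7.4 111.3] rot [ 3.141 -0.    -0.909] F [ 1.8 -1.   3.1] T [-0.12 -0.3  -0.03] t 5.45 op 0.5850650338966067 gf 40.91025352478027
turn [ 2.000e-04 -1.000e-04  4.021e-01] shift [ 0.0007 -0.0015 -0.0007]
```

Call:
move_arm(motion=[[0,0,-0.12,0,0,-0.0003,0.045],[0,0,-0.24,0,0,-0.0006,0.045],[0,0,-0.37,0,0,-0.0009,0.045],[0,0,-0.5,0,0,-0.0013,0.045],[0,0,-0.63,0,0,-0.0016,0.045],[0,0,-0.76,0,0,-0.0019,0.045],[0,0,-0.9,0,0,-0.0023,0.045],[0,0,-1.0,0,0,-0.0025,0.045]])

```text
clock: 6.45
eef_pos: [683.1, 7.6, 113.8]
tcp_rot: [-3.142, -0.0, 0.093]
contact_force: [1.1, -0.1, 2.8]
opening: 0.583
grasp_force: 40.9
```

```bash
cat >> h.py <<'E'
def look():
    plan(684.6,7.8,112,-1.311)
    im,d,P=cloud("wrist"); c=im[290:400,255:385].astype(int)
    w=(c.min(-1)>140); w=np.argwhere(w)
    print("mark px",len(w),(w.mean(0)[::-1]+[255,290]).round(0) if len(w) else None)
    h=cv2.cvtColor(im,cv2.COLOR_RGB2HSV)[270:420,240:400]
    y=np.argwhere((h[...,0]>20)&(h[...,0]<35)&(h[...,1]>150)&(h[...,2]>100)); print("disc",len(y),(y.mean(0)[::-1]+[240,270]).round(1))
    return im
E
python3 -c "
from h import *
look()"
```

```text
q [0.009 0.559 1.59  0.    0.992 1.487] pos [683.1   7.6 113.8] rot [-3.142 -0.     0.093] F [ 1.1 -0.1  2.8] T [ 0.01 -0.27 -0.01] t 6.45 op 0.5825111992412078 gf 40.89864492416382
turn [-1.0000e-04 -1.0000e-04  1.4036e+00] shift [ 0.0015 -0.      0.0018]
mark px 149 [343. 311.]
disc 5374 [321.1 349.5]
```

Call:
move_arm(motion=[[0,0,-0.12,0,0,-0.0003,0.045],[0,0,-0.26,0,0,-0.0007,0.045],[0,0,-0.4,0,0,-0.001,0.045],[0,0,-0.54,0,0,-0.0014,0.045],[0,0,-0.68,0,0,-0.0017,0.045],[0,0,-0.82,0,0,-0.0021,0.045],[0,0,-0.96,0,0,-0.0024,0.045],[0,0,-1.1,0,0,-0.0028,0.045]])

```text
clock: 7.5
eef_pos: [683.0, 7.7, 116.5]
tcp_rot: [-3.141, -0.0, 1.192]
contact_force: [1.8, 1.0, 2.0]
opening: 0.581
grasp_force: 41.0
```

```bash
python3 -c "
from h import *
look()"
```

```text
q [0.009 0.556 1.589 0.    0.997 0.388] pos [683.    7.7 116.5] rot [-3.141 -0.     1.192] F [1.8 1.  2. ] T [ 0.06 -0.36 -0.05] t 7.5 op 0.5812534111059904 gf 40.975667238235474
turn [-2.0000e-04  1.0000e-04  2.5026e+00] shift [0.0007 0.0014 0.0045]
mark px 337 [316. 353.]
disc 5358 [321.2 349.8]
```

Call:
move_arm(motion=[[0,0,-0.12,0,0,-0.0003,0.045],[0,0,-0.26,0,0,-0.0007,0.045],[0,0,-0.4,0,0,-0.001,0.045],[0,0,-0.54,0,0,-0.0014,0.045],[0,0,-0.68,0,0,-0.0017,0.045],[0,0,-0.82,0,0,-0.0021,0.045],[0,0,-0.96,0,0,-0.0024,0.045],[0,0,-1.1,0,0,-0.0028,0.045]])

```text
clock: 8.55
eef_pos: [682.4, 7.6, 119.0]
tcp_rot: [-3.14, -0.001, 2.29]
contact_force: [-0.4, 0.3, 2.2]
opening: 0.585
grasp_force: 41.0
```

```bash
python3 -c "
from h import *
im=look(); cv2.imwrite('pics/w3.png',im[...,::-1])"
```

```text
q [ 0.009  0.553  1.588 -0.     1.003 -0.71 ] pos [682.4   7.6 119. ] rot [-3.14e+00 -1.00e-03  2.29e+00] F [-0.4  0.3  2.2] T [-0.03 -0.01  0.02] t 8.55 op 0.5851298098589607 gf 41.00295603275299
turn [ 1.0000e-03 -1.9000e-03 -2.6826e+00] shift [-0.0013  0.0018  0.007 ]
mark px 992 [320. 373.]
disc 5353 [321.3 349.6]
```

View pics/w3.png

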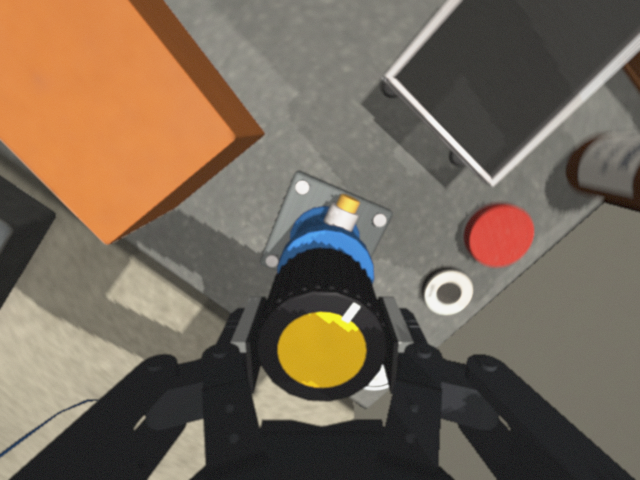

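The mark is still at (351,312) and the disc at (321,349), so the cap turns and rises with the gripper without slipping.

Call:
move_arm(motion=[[0,0,-0.12,0,0,-0.0003,0.045],[0,0,-0.26,0,0,-0.0007,0.045],[0,0,-0.4,0,0,-0.001,0.045],[0,0,-0.54,0,0,-0.0014,0.045],[0,0,-0.68,0,0,-0.0017,0.045],[0,0,-0.82,0,0,-0.0021,0.045],[0,0,-0.96,0,0,-0.0024,0.045],[0,0,-1.05,0,0,-0.0027,0.045]])

```text
clock: 9.6
eef_pos: [682.3, 7.5, 121.7]
tcp_rot: [3.141, -0.002, -2.946]
contact_force: [-0.6, -0.1, 3.0]
opening: 0.587
grasp_force: 41.0
```

Call:
move_arm(motion=[[0,0,-0.12,0,0,-0.0003,0.045],[0,0,-0.26,0,0,-0.0007,0.045],[0,0,-0.4,0,0,-0.001,0.045],[0,0,-0.54,0,0,-0.0014,0.045],[0,0,-0.68,0,0,-0.0017,0.045],[0,0,-0.82,0,0,-0.0021,0.045],[0,0,-0.96,0,0,-0.0024,0.045],[0,0,-1.05,0,0,-0.0027,0.045]])

```text
clock: 10.6
eef_pos: [682.5, 7.4, 124.4]
tcp_rot: [3.141, -0.001, -1.896]
contact_force: [0.6, -0.4, 2.5]
opening: 0.586
grasp_force: 41.0
```

```bash
python3 -c "
from h import *
im=look()"
```

```text
q [ 0.009  0.547  1.584 -0.     1.012 -2.807] pos [682.5   7.4 124.4] rot [ 3.141e+00 -1.000e-03 -1.896e+00] F [ 0.6 -0.4  2.5] T [-0.16 -0.09 -0.09] t 10.6 op 0.5858416910352006 gf 41.033340096473694
turn [ 1.200e-03 -4.000e-04 -5.852e-01] shift [-0.001  -0.0019  0.0124]
mark px 220 [358. 329.]
disc 5378 [321.4 349.6]
```

Call:
move_arm(motion=[[0,0,-0.1,0,0,-0.001,0.045],[0,0,-0.15,0,0,-0.0015,0.045],[0,0,-0.15,0,0,-0.002,0.045]])

```text
clock: 11.02
eef_pos: [682.6, 7.4, 126.5]
tcp_rot: [3.141, -0.0, -1.749]
contact_force: [0.1, -1.4, 1.1]
opening: 0.583
grasp_force: 41.1
```

Call:
move_arm(motion=[[0,0,0,0,0,-0.0007,0.045],[0,0,0,0,0,-0.0012,0.045],[0,0,0,0,0,-0.0012,0.045]])

```text
clock: 11.4
eef_pos: [682.7, 7.6, 127.9]
tcp_rot: [3.141, -0.0, -1.745]
contact_force: [-1.1, -1.7, 1.4]
opening: 0.584
grasp_force: 41.1
```

Call:
move_arm(motion=[[0,0,0,0,0,-0.0007,0.045],[0,0,0,0,0,-0.0012,0.045],[0,0,0,0,0,-0.0012,0.045]])

```text
clock: 11.78
eef_pos: [683.0, 7.7, 129.2]
tcp_rot: [3.141, 0.0, -1.744]
contact_force: [-1.5, 0.3, 0.8]
opening: 0.587
grasp_force: 41.1
```

```bash
python3 -c "
from h import *
im=look()"
```

```text
q [ 0.009  0.541  1.581  0.     1.019 -2.959] pos [683.    7.7 129.2] rot [ 3.141  0.    -1.744] F [-1.5  0.3  0.8] T [-0.04  0.21 -0.04] t 11.775 op 0.5865555637493904 gf 41.14551901817322
turn [ 1.000e-04  1.000e-04 -4.335e-01] shift [-0.0004 -0.0016  0.0172]
mark px 233 [349. 333.]
disc 5374 [321.5 349.6]
```

Call:
move_arm(motion=[[0,0,0,0,0,-0.0007,0.045],[0,0,0,0,0,-0.0014,0.045],[0,0,0,0,0,-0.002,0.045],[0,0,0,0,0,-0.002,0.045]])

```text
clock: 12.32
eef_pos: [683.1, 7.7, 131.1]
tcp_rot: [-3.141, 0.0, -1.744]
contact_force: [-0.7, -0.2, -1.2]
opening: 0.581
grasp_force: 41.6
```

```bash
python3 -c "
from h import *
im=look()"
```

```text
q [ 0.009  0.539  1.58   0.     1.022 -2.959] pos [683.1   7.7 131.1] rot [-3.141  0.    -1.744] F [-0.7 -0.2 -1.2] T [0.03 0.02 0.01] t 12.325 op 0.5808426518036741 gf 41.60570025444031
turn [-1.000e-04  0.000e+00 -4.334e-01] shift [-0.0004 -0.0014  0.0191]
mark px 222 [349. 331.]
disc 5376 [321.5 349.6]
```

The force is now −1.2 N, which is the cap's own weight: it is free and held. I'll lift it clear.

Call:
move_arm(motion=[[0,0,0,0,0,-0.003,0.045],[0,0,0,0,0,-0.008,0.045],[0,0,0,0,0,-0.018,0.045],[0,0,0,0,0,-0.03,0.045],[0,0,0,0,0,-0.045,0.045],[0,0,0,0,0,-0.06,0.045],[0,0,0,0,0,-0.075,0.045],[0,0,0,0,0,-0.08,0.045]])

```text
clock: 13.38
eef_pos: [683.7, 7.6, 212.9]
tcp_rot: [-3.14, 0.0, -1.744]
contact_force: [1.1, -0.2, -0.4]
opening: 0.586
grasp_force: 41.7
```

```bash
python3 - <<'E'
from h import *
im=look(); cv2.imwrite('pics/w4.png',im[...,::-1])
im,d,P=cloud("top"); cv2.imwrite('pics/top1.png',im[100:260,270:460].repeat(3,0).repeat(3,1)[...,::-1])
E
```

```text
q [ 0.009  0.458  1.516  0.     1.165 -2.959] pos [683.7   7.6 212.9] rot [-3.14   0.    -1.744] F [ 1.1 -0.2 -0.4] T [-0.01  0.   -0.01] t 13.375 op 0.5860309407398842 gf 41.66405439376831
turn [-2.000e-03 -1.000e-04 -4.334e-01] shift [-0.0003 -0.0007  0.1009]
mark px 162 [351. 312.]
disc 5370 [321.4 349.6]
```

View pics/w4.png

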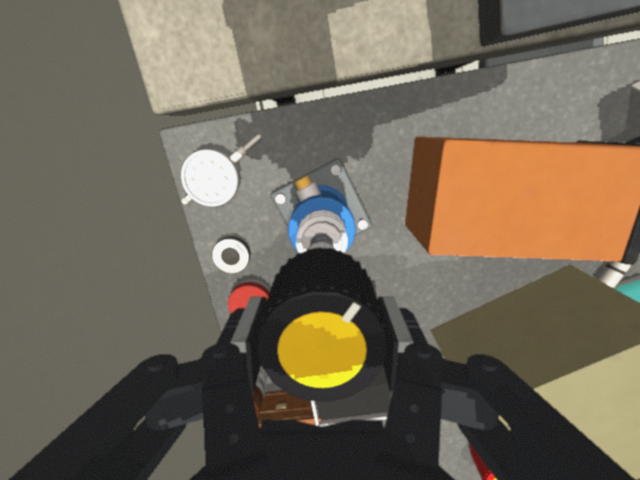

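View pics/top1.png

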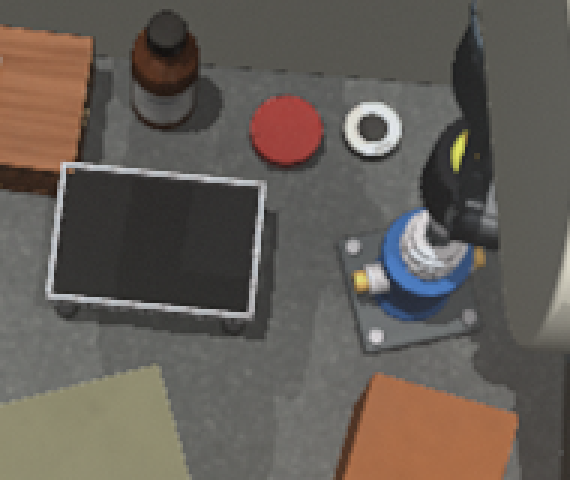

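The wrist view shows the bare aluminium neck at (322,235) and the cap squarely held (disc 322,349). The top crop shows the tray empty, with rim corners at full-image pixels (291.7,155), (358.3,161), (353.3,205) and (286,199.3).

```bash
python3 - <<'E'
from h import *
p=camera_params("top");K=np.array(p["camera_matrix"]);T=np.array(p["world_from_camera"])
c=[]
for u,v in[(291.7,155),(358.3,161),(353.3,205),(286,199.3)]:
    r=T[:3,:3]@np.linalg.solve(K,[u,v,1]); c.append(T[:3,3]+r*(56-T[2,3])/r[2])
c=np.array(c); print(c.round(1).tolist(),c.mean(0).round(1)); m=c.mean(0)
print(np.linalg.norm(np.diff(c,axis=0),axis=1))
plan(m[0],m[1],213,-1.744)
P=np.load("top0.npy").reshape(-1,3); k=P[(P[:,2]>125)&(P[:,1]>100)&(P[:,1]<300)&(P[:,0]<650)]; 
for y in range(100,260,40): print(y,k[(k[:,1]>y)&(k[:,1]<y+40)].max(0).round(0))
E
```

```text
[[728.5, 236.7, 56.0], [727.7, 109.4, 56.0], [640.5, 112.5, 56.0], [640.4, 238.9, 56.0]] [684.3 174.4  56. ]
[127.29729269  87.23750054 126.35829414]
q [ 0.009  0.459  1.517  0.     1.165 -2.959] pos [683.3   7.6 211.9] rot [-3.141  0.    -1.744] F [ 0.2  1.2 -2.3] T [-0.    0.03 -0.01] t 13.475 op 0.5819807244082421 gf 41.66392743587494
turn [-0.0011  0.0002 -0.0004] shift [-0.1644  0.0279 -0.001 ]
100 [512. 140. 137.]
140 [586. 180. 138.]
180 [581. 220. 139.]
220 [568. 260. 139.]
```

Call:
move_arm(motion=[[0,0,0,-0.012,0.002,0,0.045],[0,0,0,-0.04,0.007,0,0.045],[0,0,0,-0.075,0.013,0,0.045],[0,0,0,-0.11,0.019,0,0.045],[0,0,0,-0.14,0.024,0,0.045],[0,0,0,-0.158,0.027,0.01,0.045],[0,0,0,-0.165,0.028,0.03,0.045],[0,0,0,-0.165,0.028,0.055,0.045]])

```text
clock: 14.48
eef_pos: [683.6, 175.0, 154.2]
tcp_rot: [3.141, -0.001, -1.744]
contact_force: [0.0, -0.1, 0.0]
opening: 0.584
grasp_force: 41.7
```

Call:
move_arm(motion=[[0,0,0,0,0,0.025,0.045],[0,0,0,0,0,0.048,0.045],[0,0,0,0,0,0.065,0.045],[0,0,0,0,0,0.075,0.045],[0,0,0,0,0,0.079,0.045],[0,0,0,0,0,0.08,0.045],[0,0,0,0,0,0.08,0.045]])

```text
clock: 15.35
eef_pos: [684.4, 175.1, 76.9]
tcp_rot: [-3.141, 0.0, -1.744]
contact_force: [0.0, 0.1, -1.4]
opening: 0.582
grasp_force: 41.7
```

```bash
python3 - <<'E'
from h import *
plan(684.5,175,70.4,-1.744)
E
```

```text
q [ 0.248  0.632  1.553 -0.     0.956 -2.72 ] pos [684.4 175.1  76.9] rot [-3.141  0.    -1.744] F [ 0.   0.1 -1.4] T [-0.03  0.01 -0.02] t 15.35 op 0.5821925873735224 gf 41.69806480407715
turn [-0.001   0.0004 -0.0003] shift [ 0.0001 -0.0001  0.0065]
```

Now I'll go down slowly until it touches.

Call:
move_arm(motion=[[0,0,0,0,0,0.0012,0.045],[0,0,0,0,0,0.0024,0.045],[0,0,0,0,0,0.0036,0.045],[0,0,0,0,0,0.0046,0.045],[0,0,0,0,0,0.0046,0.045]])

```text
clock: 15.98
eef_pos: [684.0, 175.1, 72.7]
tcp_rot: [-3.141, 0.0, -1.744]
contact_force: [-3.6, -1.1, 8.5]
opening: 0.587
grasp_force: 42.4
```

Call:
move_arm(motion=[[0,0,0,0,0,0.0005,0.045],[0,0,0,0,0,0.001,0.045],[0,0,0,0,0,0.001,0.045]])

```text
clock: 16.35
eef_pos: [684.1, 175.1, 72.7]
tcp_rot: [-3.141, 0.0, -1.744]
contact_force: [-6.2, -1.6, 14.5]
opening: 0.578
grasp_force: 43.0
```

Call:
move_arm(motion=[[0,0,0,0,0,-0.0006,0.045],[0,0,0,0,0,-0.0013,0.045],[0,0,0,0,0,-0.0013,0.045]])

```text
clock: 16.73
eef_pos: [684.0, 175.1, 72.7]
tcp_rot: [-3.141, 0.0, -1.744]
contact_force: [-3.7, 0.5, 8.8]
opening: 0.583
grasp_force: 42.1
```

Contact is light. I'll open slowly and let the fingers clear.

Call:
move_arm(motion=[[0,0,0,0,0,-0.0008,0.047],[0,0,0,0,0,-0.0008,0.0505],[0,0,0,0,0,-0.0008,0.053],[0,0,0,0,0,-0.0008,0.057],[0,0,0,0,0,-0.0008,0.063],[0,0,0,0,0,-0.0008,0.072],[0,0,0,0,0,-0.0008,0.08],[0,0,0,0,0,-0.0008,0.085]], grip_force=20)

```text
clock: 17.73
eef_pos: [684.0, 175.0, 72.7]
tcp_rot: [-3.142, 0.0, -1.744]
contact_force: [-0.1, -0.8, -0.5]
opening: 0.993
grasp_force: 0.0
```

Call:
move_arm(motion=[[0,0,0,0,0,0,0.085],[0,0,0,0,0,0,0.085]])

```text
clock: 17.98
eef_pos: [684.0, 175.0, 72.7]
tcp_rot: [3.142, 0.0, -1.744]
contact_force: [-0.7, -0.3, -0.2]
opening: 1.0
grasp_force: 0.0
```

```bash
python3 - <<'E'
from h import *
plan(684.5,175,300,-1.744)
im,d,P=cloud("wrist"); cv2.imwrite('pics/w5.png',im[...,::-1])
E
```

```text
q [ 0.248  0.637  1.555  0.     0.95  -2.72 ] pos [684.  175.   72.7] rot [ 3.142  0.    -1.744] F [-0.7 -0.3 -0.2] T [ 0.02 -0.03 -0.02] t 17.975 op 0.9998276136795867 gf 0.0
turn [ 0.      0.     -0.0004] shift [-1.000e-04 -5.000e-04 -2.273e-01]
```

View pics/w5.png

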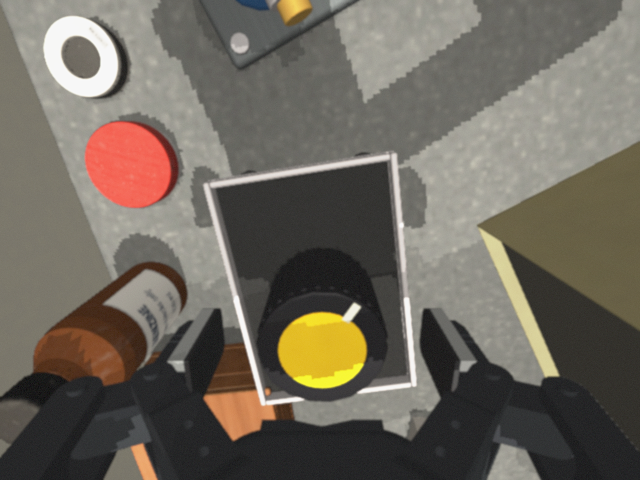

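The wrist view shows the cap upright inside the tray (disc 322,349) and the fingers open and clear on both sides. I'll go straight up.

Call:
move_arm(motion=[[0,0,0,0,0,-0.01,0.085],[0,0,0,0,0,-0.03,0.085],[0,0,0,0,0,-0.06,0.085],[0,0,0,0,0,-0.1,0.085],[0,0,0,0,0,-0.15,0.085],[0,0,0,0,0,-0.19,0.085],[0,0,0,0,0,-0.22,0.085],[0,0,0,0,0,-0.22,0.085]])

```text
clock: 19.02
eef_pos: [685.4, 175.4, 297.7]
tcp_rot: [-3.135, 0.003, -1.744]
contact_force: [-0.7, -0.6, 0.3]
opening: 0.996
grasp_force: 0.0
```

```bash
python3 - <<'E'
from h import *
plan(684.5,175,300,-1.744)
im,d,P=cloud("wrist"); cv2.imwrite('pics/w6.png',im[...,::-1])
t=P[(P[...,2]>90)&(P[...,2]<115)&(abs(P[...,0]-684)<45)&(abs(P[...,1]-175)<50)]
t=t[t[:,2]>np.percentile(t[:,2],95)-6]
print(len(t),cv2.minEnclosingCircle(t[:,:2].astype(np.float32)),t.mean(0))
A=np.c_[t[:,:2]-t[:,:2].mean(0),np.ones(len(t))]; print("slope",np.linalg.lstsq(A,t[:,2],rcond=None)[0])
E
```

```text
q [ 0.248  0.431  1.37   0.     1.333 -2.72 ] pos [685.4 175.4 297.7] rot [-3.135e+00  3.000e-03 -1.744e+00] F [-0.7 -0.6  0.3] T [-0.    0.03 -0.01] t 19.025 op 0.9961683948614471 gf 0.0
turn [-0.0064  0.0029 -0.0003] shift [ 0.0005  0.0008 -0.0023]
1978 ((682.16162109375, 175.06072998046875), 26.183124542236328) [681.97604112 173.85935134  98.92533785]
slope [-4.13568388e-03  1.03736200e-02  9.89253378e+01]
```

View pics/w6.png

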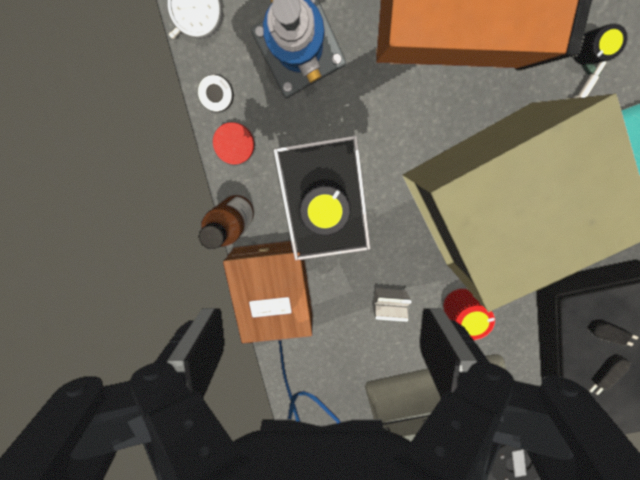

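The cap stands level in the middle of the tray (disc 325,211; top slope under 1%). The ring, tin and V block are where they were, so I'm handing in.

```bash
python3 -c "
from rig import order
print(order.sign_off())"
```

```text
the job is handed in; nothing more can be done
None
```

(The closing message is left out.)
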